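# Make up a power kit and a signal kit for amplifier assembly

## Task

Make up the two kits for the next amplifier from the stock tray: the black heat sink, the transformer and the capacitor go into the red tray, the filter can and the brass adapter into the blue tray, each set down (not dropped) upright and flat on the floor of the pocket made for it. Leave the bare aluminium heat sink, the silver adapter and the multimeter where they are.

Things in the scene. Friction and masses are not known exactly. Their poses are not given: they have to be found in the camera images.
- red_tray: Red kit tray, 216 (x) x 66 mm. Fixed. Origin: centre of underside, on the bench; x along the pocket row, away from the robot within 0.2 rad. Floor 3 mm thick, walls to 13 mm above the bench. 12 mm grip lip at both ends, white card on the -x one. Pockets 60 mm wide: the longest (80 mm), centre x = -65 mm, for the heat sink; middle (68 mm), x = +12, transformer; shortest (56 mm), x = +77, capacitor.
- blue_tray: Blue kit tray, 149 (x) x 66 mm. Fixed. Origin: centre of underside, on the bench; x along the pocket row, away from the robot within 0.2 rad. Floor 3 mm thick, walls to 13 mm above the bench. 12 mm grip lip at both ends, white card on the -x one. Pockets 60 mm wide: the longer (90 mm), centre x = -26.5 mm, for the filter can; the shorter (50 mm), x = +46.5, for the adapter.
- transformer: Transformer, 250 g: dark steel core 48 (x) x 24 (y) x 40 mm high, yellow winding 30 (x) x 40 (y) mm from 7 to 33 mm up, copper pins to 42 mm. Grip along y over the winding or along x over the core. Origin: centre of underside, z up. Loose on the stock tray: floor 4 mm, rim 8 mm above the bench; neighbours at least 90 mm off, centre to centre.
- black_heatsink: Black finned heat sink, 60 (x) x 40 (y) x 32 mm high, 110 g; seven upright fins run along x, the outer two flush with the sides. Grip along y. Origin: centre of underside, z up. Loose on the stock tray: floor 4 mm, rim 8 mm above the bench; neighbours at least 90 mm off, centre to centre.
- capacitor: Navy-blue round capacitor, upright, 36 mm diameter, 50 mm high, 70 g; black top with two metal screw terminals to 54 mm, a white stripe down one side. Origin: centre of underside, z up. Loose on the stock tray: floor 4 mm, rim 8 mm above the bench; neighbours at least 90 mm off, centre to centre.
- filter_can: Filter: silver can 52 (x) x 26 (y) x 34 mm high, 100 g, four brass tuning screws in a row on top, a brass port 10 mm thick, 9 mm long, 17 mm up on each x end (70 mm overall). Grip along y. Origin: centre of underside, z up. Loose on the stock tray: floor 4 mm, rim 8 mm above the bench; neighbours at least 90 mm off, centre to centre.
- brass_adapter: Golden brass adapter, upright, 48 mm high, 90 g: round foot 22 mm wide, hexagon 25 mm across flats from 10 to 36 mm up, 16 mm round thread above. Flats face along y and every 60 degrees. Origin: centre of underside, z up. Loose on the stock tray: floor 4 mm, rim 8 mm above the bench; neighbours at least 90 mm off, centre to centre.
- bare_heatsink: Spare heat sink, same shape as the black one but bare silvery aluminium, 60 (x) x 40 (y) x 32 mm high. Not for a kit. Origin: centre of underside, z up. Loose on the stock tray: floor 4 mm, rim 8 mm above the bench; neighbours at least 90 mm off, centre to centre.
- nickel_adapter: Spare adapter, same shape as the brass one but silver-coloured, 48 mm high, 29 mm wide. Not for a kit. Origin: centre of underside, z up. Loose on the stock tray: floor 4 mm, rim 8 mm above the bench; neighbours at least 90 mm off, centre to centre.
- multimeter: Orange multimeter lying on its back on the bench beyond the left-hand kit tray, 75 (x) x 150 (y) x 42 mm high. Not for a kit. Origin: centre of underside, z up. 
Not all that is in view belongs to the job. Leave any pink or turquoise look-alike of the black_heatsink alone.

How it is judged:
By the outcome, as a careful person would: the job done as asked, in the order asked, and still so for the second after the job is handed in, with the robot touching nothing.
It also fails if it takes over 133 s, if anything falls off the work surface, if the arm or the gripper's body presses on something with over 40 N, if the wrist force passes 120 N, or if a joint passes its speed limit or range.

## Robot

A 7-joint arm with a two-finger parallel gripper is mounted at the origin on the work surface. World frame = base frame: x ahead of the robot, y to its left, z up, the work surface at z = 0. Lengths are in m, angles in rad, forces in N, time in s.
With the tool pointing down it reaches from about 0.35 to 0.9 m from the base axis. Payload 19.9 kg.
Tool frame: the origin (TCP) lies between the finger pads; the fingertips stand manip.finger_overhang ahead of it and the grasp point (between the pads) lies 3 mm ahead of it (manip.finger_overhang is the distance from the TCP to the fingertips, in m); z points along the fingers, y is the direction in which the jaws open and shut (so a half turn about z gives the same grasp; the last joint's range is limited). The gripper opens to 85 mm and grips with 20 to 120 N. Pads are 22 mm wide; open, the fingers measure 114 mm over their backs; the gripper's body (76 mm by 85 mm) begins 54 mm behind the grasp point. The pads swing forward as they close: fully open they stand 13 mm farther back than shut.
Start: joints at [-0.042, 0.417, -0.01, 1.614, 0.005, 1.111, -0.053], TCP at [0.625, 0, 0.253] pointing down, gripper open.
Joint ranges: [-2.81, 2.81], [-0.39, 2.02], [-1.27, 1.25], [0.06, 2.57], [-1.19, 4.33], [0.19, 2], [-2.82, 2.82]. Speed limits (rad/s): [1.89, 1.89, 2.39, 2.39, 3.01, 3.01, 3.01].

## Interface

Orientations are given as a unit quaternion [x, y, z, w].
In Python, from plant import manip, read_camera, workorder gives the robot as it stands.
- The arm moves only by the tool send_rows, never from a script. Its argument "steps" is a list of rows, each an object with "translation": the shift along the tool's x, y, z in mm, a list of three; "delta_rot": the turn, a rotation vector about the tool's x, y, z in rad, a list of three; "hand": the gripper's target within -1 to 1 (fully open at 1, half-way at 0, shut at -1). A call has 1 to 5 rows; each row shifts and turns the commanded pose from where the row before left it, along the tool's axes as they then stand; what a row does not reach is not made up. A row lasts 1/8 s, in which the tool goes at most 62.5 mm and 10.7 degrees, less where a joint would pass 70% of its speed; a pose out of reach is approached as far as the arm can. A call with a gripper value outside its range is refused whole. The fingers move at their own pace and stop on an object; "squeeze" is the grip in N (left out, the last holds). Time passes only in rows, so rows that do not move let the fingers close. It gives the time, the measured TCP pose, the force and the opening at its end, in the units of the state.
- manip.sense(): the state, without advancing time (a new reading comes with each control period).
- read_camera(name): name is "scene" or "side" or "wrist"; returns a dict with "color" (400x640x3 uint8, blue, green, red), "range_z" (400x640 float32, m along the optical axis (not along the pixel's ray), 0 where there is no reading), "fx", "fy", "cx", "cy" (pixels), "rvec" (rotation vector, rad) and "tvec" (3), from world to camera coordinates, as OpenCV has them; the wrist camera has in their place "T_tool_cam" (4x4, takes a point from camera to tool coordinates, whose origin is the TCP and whose axes are the flange's). Camera axes: x right, y down, z forward; pixel columns grow to the right and rows downward; lengths in m; the calibration is good to about 2 mm. A picture is of the moment at which its call begins: read the wrist's pose just before it.
- workorder.close_job(): hands the job in, once; it reports no verdict.
The state is a dict: "t": time; "joints": joint angles; "dq": joint speeds; "joint_torque": joint torques, N m; "position": TCP position; "tool_rot": TCP orientation; "force": force on the tool from outside, world axes, zero at the start; "ft_torque": the same for the moment, N m; "grip_width": finger opening in m.
Only numpy, scipy, OpenCV 4.12 (cv2) and the standard library are available. Lean on these libraries where they do the work, as an engineer would, in place of code of your own. Each camera call takes 0.05 s, during which the arm holds its last target. There are 200 camera calls.

## Working session

There is one attempt and no reset: what is moved stays moved. The work goes in short steps, Python scripts to look and compute and a tool call to move; the robot and the scene stay as the last step left them, time stands still between calls to the robot, and variables do not carry over. Pictures are saved under pics/ and viewed, about 12 in all and at most 16, crops included, and the job is handed in when it is done.

Besides the shell and the picture viewer there is one more tool, called after "Request:" as name(argument=value, ...) on one line, values as JSON. send_rows: Moves the arm, as the interface text tells. Its arguments: {"type":"object","properties":{"steps":{"type":"array"},"squeeze":{"type":"number"}},"required":["steps"]}

```bash
mkdir -p pics; ls; cat > h.py <<'E'
import numpy as np, cv2
from scipy.spatial.transform import Rotation as R
from plant import manip, read_camera
def cap(name):
    s=manip.sense(); c=read_camera(name)
    if name=="wrist":
        T=np.eye(4);T[:3,:3]=R.from_quat(s["tool_rot"]).as_matrix();T[:3,3]=s["position"]
        W=T@np.array(c["T_tool_cam"])
    else:
        W=np.eye(4);r=cv2.Rodrigues(np.array(c["rvec"],float))[0];W[:3,:3]=r.T;W[:3,3]=-r.T@np.array(c["tvec"],float).ravel()
    c["W"]=W;return c
def cloud(c):
    z=c["range_z"].astype(float);v,u=np.indices(z.shape)
    P=np.stack([(u-c["cx"])/c["fx"]*z,(v-c["cy"])/c["fy"]*z,z],-1)@c["W"][:3,:3].T+c["W"][:3,3]
    P[z<=0]=np.nan;return P
def topdown(c,x0,x1,y0,y1,z,s=2000):
    # rectified view on plane z: rows = x decreasing downward from x1, cols = y decreasing from y1 ; s px per m
    H,Wd=int((x1-x0)*s),int((y1-y0)*s);v,u=np.indices((H,Wd))
    P=np.stack([x1-v/s,y1-u/s,np.full(v.shape,z)],-1)
    q=(P-c["W"][:3,3])@c["W"][:3,:3]
    m=np.stack([q[...,0]/q[...,2]*c["fx"]+c["cx"],q[...,1]/q[...,2]*c["fy"]+c["cy"]],-1).astype(np.float32)
    return cv2.remap(c["color"],m[...,0],m[...,1],cv2.INTER_LINEAR)
E
python3 - <<'E'
from h import *
s=manip.sense();print({k:np.round(v,3) for k,v in s.items()},manip.finger_overhang)
for n in("scene","wrist"):
    c=cap(n);print(n,c["W"].round(3),c["fx"],c["cx"],c["cy"]);cv2.imwrite(f"pics/{n}0.png",c["color"])
E
```

```text
pics
{'t': np.float64(0.0), 'joints': array([-0.041,  0.418, -0.01 ,  1.614,  0.005,  1.111, -0.053]), 'dq': array([ 0.002,  0.002,  0.002, -0.   ,  0.   , -0.001, -0.001]), 'joint_torque': array([ 0.0000e+00, -8.6444e+01,  6.7900e-01, -4.3490e+01,  1.9000e-02,
        7.0000e-03,  0.0000e+00]), 'position': array([ 0.625, -0.   ,  0.253]), 'tool_rot': array([ 0.707,  0.707, -0.   , -0.   ]), 'force': array([-0.489,  0.177,  0.613]), 'ft_torque': array([0.   , 0.019, 0.015]), 'grip_width': np.float64(0.086)} 0.022
scene [[ 0.072  0.808 -0.585  1.284]
 [ 0.997 -0.057  0.045 -0.048]
 [ 0.003 -0.587 -0.81   0.984]
 [ 0.     0.     0.     1.   ]] 463.7867857282948 316.0616665579031 192.4718226380814
wrist [[ 1.     0.    -0.001  0.625]
 [-0.    -0.962 -0.274  0.069]
 [-0.001  0.274 -0.962  0.371]
 [ 0.     0.     0.     1.   ]] 345.7059546512507 321.61830628273884 194.38606785201824
```

View scene.

View pics/scene0.png

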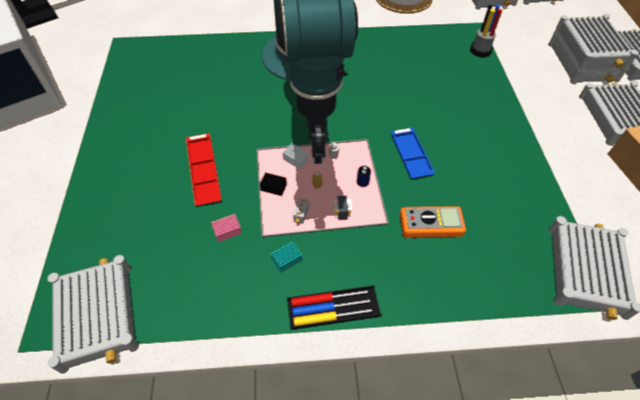

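View pics/wrist0.png

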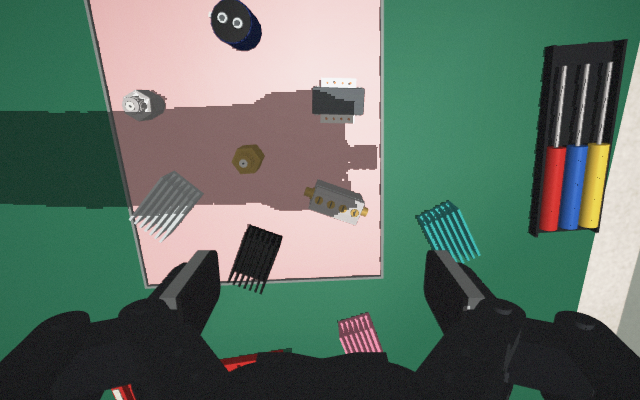

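```bash
cat > seg.py <<'E'
from h import *
def parts(c,zmin=0.016,amin=60,xr=(0.4,0.85),yr=(-0.17,0.17)):
    P=cloud(c);z=P[...,2]
    m=((z>zmin)&(z<0.07)&(P[...,0]>xr[0])&(P[...,0]<xr[1])&(P[...,1]>yr[0])&(P[...,1]<yr[1])).astype(np.uint8)
    n,l,st,ce=cv2.connectedComponentsWithStats(m,connectivity=4)
    for i in range(1,n):
        if st[i,4]<amin: continue
        k=l==i;zt=np.percentile(z[k],95)
        q=P[k&(z>zt-.012)][:,:2].astype(np.float32);r=cv2.minAreaRect(q*1000)
        print("px",ce[i].astype(int),"n",st[i,4],"ztop %.3f"%zt,"mean",q.mean(0).round(4),"rect",np.round(r[0],1),np.round(r[1],1),round(r[2],1),"bgr",c["color"][k].mean(0).astype(int))
def tray(c,col):
    P=cloud(c);b,g,r=[c["color"][...,i].astype(int) for i in range(3)]
    m=((r>150)&(g<60)&(b<60)) if col=="red" else ((b>120)&(r<70)&(g<110)&(b>g+60))
    n,l,st,ce=cv2.connectedComponentsWithStats(m.astype(np.uint8));i=1+st[1:,4].argmax()
    for zz in (0.,):
        k=(l==i)&(P[...,2]<.03);q=P[k];r=cv2.minAreaRect((q[:,:2]*1000).astype(np.float32))
        print(col,"px",ce[i],"n",st[i,4],"z",np.nanpercentile(q[:,2],[5,50,95]).round(4),"rect",r,"corners",cv2.boxPoints(r).round(0).tolist())
E
python3 - <<'E'
from seg import *
c=cap("wrist");parts(c)
c=cap("scene");print("scene");parts(c,amin=20);tray(c,"red");tray(c,"blue")
im=np.hstack([topdown(c,.42,.72,-.32,-.18,.013,1500),topdown(c,.42,.72,.14,.32,.013,1500)])
cv2.imwrite("pics/trays.png",im)
E
```

```text
px [234  23] n 1858 ztop 0.056 mean [0.5493 0.129 ] rect [548.7 129.6] [35.1 35.1] 24.1 bgr [67 59 58]
px [337 100] n 2040 ztop 0.043 mean [0.6396 0.0652] rect [639.9  64.8] [40.6 47.7] 89.2 bgr [118 117 116]
px [141 104] n 958 ztop 0.050 mean [0.4546 0.061 ] rect [454.3  60.3] [24.4 22.1] 72.6 bgr [135 137 139]
px [247 159] n 698 ztop 0.050 mean [0.5517 0.0095] rect [551.    9.7] [23. 24.] 66.9 bgr [ 55  87 102]
px [153 199] n 958 ztop 0.034 mean [ 0.4512 -0.0347] rect [449.8 -35.8] [60.7 15.5] 48.9 bgr [113 113 111]
px [335 203] n 1608 ztop 0.037 mean [ 0.6396 -0.0373] rect [642.4 -39.7] [26.7 63. ] 70.0 bgr [111 121 128]
px [164 207] n 286 ztop 0.035 mean [ 0.4608 -0.0428] rect [459.5 -43.8] [59.8  2.9] 49.0 bgr [125 126 123]
px [168 211] n 261 ztop 0.035 mean [ 0.4653 -0.0472] rect [463.9 -48.2] [60.8  2.8] 48.8 bgr [136 137 135]
px [174 215] n 244 ztop 0.035 mean [ 0.4702 -0.051 ] rect [468.6 -52.3] [60.4  2.6] 48.9 bgr [144 145 143]
px [178 218] n 228 ztop 0.035 mean [ 0.4752 -0.0547] rect [473.3 -56.5] [60.4  2.7] 48.9 bgr [154 155 152]
px [465 229] n 271 ztop 0.031 mean [ 0.7
[... 2094 characters left out ...]
 n 267 ztop 0.040 mean [ 0.6439 -0.0361] rect [642.1 -36.2] [26.8 56.2] 69.4 bgr [104 115 125]
px [286 255] n 477 ztop 0.033 mean [ 0.7665 -0.0767] rect [764.9 -76.3] [43.4 61.1] 29.1 bgr [123 130  22]
red px [203.16212625 171.4166113 ] n 1505 z [-0.0013  0.0027  0.0131] rect ((476.48175048828125, -292.917724609375), (241.1318359375, 65.31038665771484), 10.846853256225586) corners [[352.0, -284.0], [364.0, -348.0], [601.0, -302.0], [589.0, -238.0]]
blue px [412.63517306 154.24883068] n 1069 z [-0.0003  0.0037  0.0137] rect ((457.5513916015625, 280.6424865722656), (181.2036590576172, 67.07495880126953), 8.61755084991455) corners [[363.0, 300.0], [373.0, 234.0], [552.0, 261.0], [542.0, 327.0]]
```

View pics/trays.png

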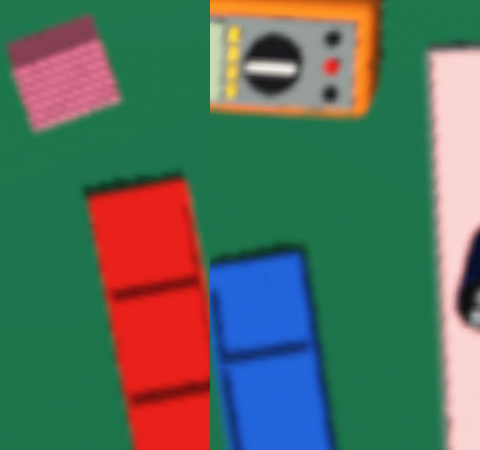

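Request:
send_rows(steps=[{"translation": [-50,-30,0],"delta_rot": [0,0,0],"hand": 1},{"translation": [-50,-30,0],"delta_rot": [0,0,0],"hand": 1},{"translation": [-50,-30,0],"delta_rot": [0,0,0],"hand": 1},{"translation": [-50,-30,0],"delta_rot": [0,0,0],"hand": 1},{"translation": [-50,-20,0],"delta_rot": [0,0,0],"hand": 1}])

```text
t: 0.82
position: [0.4836, -0.2515, 0.2535]
tool_rot: [0.707, 0.707, 0.0, 0.0]
force: [1.2, -0.3, -0.3]
grip_width: 0.0855
```

Request:
send_rows(steps=[{"translation": [0,0,0],"delta_rot": [0,0,0],"hand": 1},{"translation": [0,0,0],"delta_rot": [0,0,0],"hand": 1}])

```text
t: 1.08
position: [0.4852, -0.2495, 0.2532]
tool_rot: [0.707, 0.707, 0.0, -0.0]
force: [-0.2, 0.7, -0.5]
grip_width: 0.0855
```

```bash
python3 - <<'E'
from seg import *
c=cap("wrist");cv2.imwrite("pics/red.png",c["color"]);np.save("red.npy",cloud(c));tray(c,"red")
E
```

```text
red px [355.57142857 223.14285714] n 7 z [0.0092 0.01   0.0107] rect ((523.5660400390625, -316.64764404296875), (5.765661239624023, 2.390918016433716), 42.27470779418945) corners [[521.0, -318.0], [522.0, -319.0], [527.0, -316.0], [525.0, -314.0]]
```

View pics/red.png

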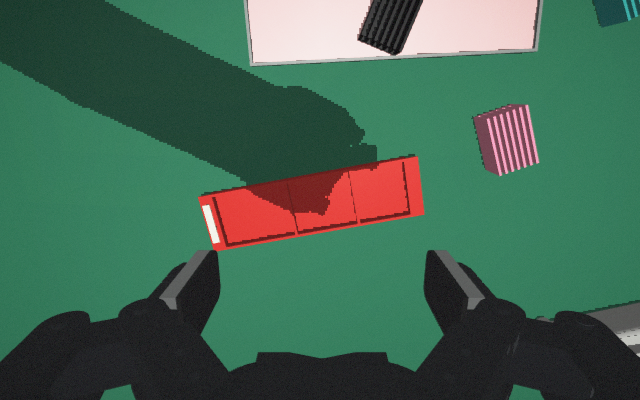

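```bash
cat >> seg.py <<'E'
def tray2(c,col,sz):
    b,g,r=[c["color"][...,i].astype(int) for i in range(3)]
    m=((r>2.5*g)&(r>2.2*b)&(r>60)) if col=="red" else ((b>2.2*r)&(b>1.5*g)&(b>60))
    m[:, :][300:]=0
    n,l,st,ce=cv2.connectedComponentsWithStats(m.astype(np.uint8));i=1+st[1:,4].argmax()
    v,u=np.nonzero(l==i)
    d=np.stack([(u-c["cx"])/c["fx"],(v-c["cy"])/c["fy"],np.ones(len(u))],-1)@c["W"][:3,:3].T
    o=c["W"][:3,3];q=o+d*((.013-o[2])/d[:,2])[:,None]
    r=cv2.minAreaRect((q[:,:2]*1000).astype(np.float32));print(col,st[i],r,cv2.boxPoints(r).round(0).tolist())
    P=cloud(c)[l==i];print("z",np.nanpercentile(P[:,2],[5,50,95]).round(4))
E
python3 - <<'E'
from seg import *
c=cap("wrist");tray2(c,"red",0)
o=c["W"][:3,3]
for p in [(200,197),(417,156),(424,213),(211,250)]:
    d=c["W"][:3,:3]@np.array([(p[0]-c["cx"])/c["fx"],(p[1]-c["cy"])/c["fy"],1]);print((o+d*(.013-o[2])/d[2]).round(4))
E
```

```text
red [  198   157   226    95 12521] ((474.324462890625, -293.8702392578125), (237.87924194335938, 67.33329772949219), 10.751282691955566) [[351.0, -283.0], [364.0, -349.0], [597.0, -305.0], [585.0, -239.0]]
z [-0.0003  0.0011  0.0112]
[ 0.3545 -0.285   0.013 ]
[ 0.5855 -0.2401  0.013 ]
[ 0.598 -0.303  0.013]
[ 0.361  -0.3474  0.013 ]
```

Request:
send_rows(steps=[{"translation": [50,0,0],"delta_rot": [0,0,0],"hand": 1},{"translation": [50,0,0],"delta_rot": [0,0,0],"hand": 1},{"translation": [50,0,0],"delta_rot": [0,0,0],"hand": 1},{"translation": [50,0,0],"delta_rot": [0,0,0],"hand": 1},{"translation": [50,0,0],"delta_rot": [0,0,0],"hand": 1}])

```text
t: 1.8
position: [0.4848, 0.0027, 0.2534]
tool_rot: [0.706, 0.708, 0.0, 0.0]
force: [0.4, 0.3, 0.1]
grip_width: 0.0852
```

Request:
send_rows(steps=[{"translation": [50,0,0],"delta_rot": [0,0,0],"hand": 1},{"translation": [50,0,0],"delta_rot": [0,0,0],"hand": 1},{"translation": [50,0,0],"delta_rot": [0,0,0],"hand": 1},{"translation": [50,0,0],"delta_rot": [0,0,0],"hand": 1},{"translation": [50,0,0],"delta_rot": [0,0,0],"hand": 1}])

```text
t: 2.42
position: [0.4843, 0.2527, 0.2534]
tool_rot: [0.706, 0.708, 0.0, -0.0]
force: [0.4, -0.6, 0.3]
grip_width: 0.0855
```

Request:
send_rows(steps=[{"translation": [40,0,0],"delta_rot": [0,0,0],"hand": 1},{"translation": [0,0,0],"delta_rot": [0,0,0],"hand": 1},{"translation": [0,0,0],"delta_rot": [0,0,0],"hand": 1}])

```text
t: 2.8
position: [0.4846, 0.2903, 0.2531]
tool_rot: [0.707, 0.708, -0.0, -0.0]
force: [-0.9, -0.2, 1.6]
grip_width: 0.0855
```

```bash
python3 - <<'E'
from seg import *
c=cap("wrist");cv2.imwrite("pics/blue.png",c["color"]);tray2(c,"blue",0)
print(manip.sense()["joints"])
E
```

```text
blue [ 212  132  169   83 9422] ((458.95452880859375, 279.84991455078125), (171.32611083984375, 66.3909912109375), 8.95874309539795) [[369.0, 299.0], [380.0, 234.0], [549.0, 260.0], [538.0, 326.0]]
z [-0.0004  0.0012  0.0113]
[-0.40011906  0.32040387 -0.23696702  1.76015005  0.08462114  1.07136348
 -0.66605026]
```

View pics/blue.png

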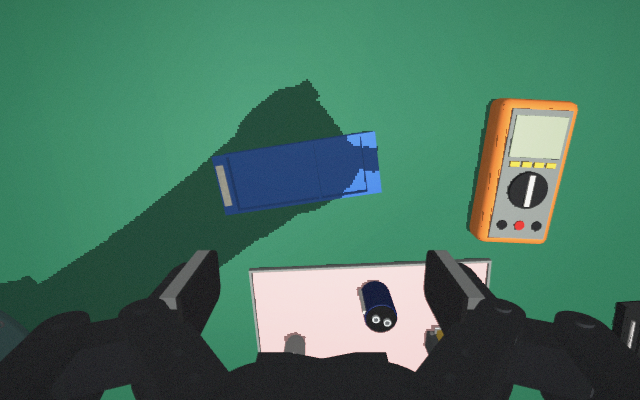

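```bash
python3 - <<'E'
from seg import *
P=np.load("red.npy");q=P[245:330,150:500].reshape(-1,3);q=q[(q[:,2]>.15)];print(len(q),np.nanpercentile(q[:,2],[0,1,3,10]), q[np.nanargmin(q[:,2])])
E
```

```text
8675 [0.24118621 0.24366408 0.24568452 0.2506771 ] [ 0.44243163 -0.24303352  0.24118621]
```

Request:
send_rows(steps=[{"translation": [-50,8,0],"delta_rot": [0,0,0],"hand": 1},{"translation": [-50,8,0],"delta_rot": [0,0,0],"hand": 1},{"translation": [-50,8,0],"delta_rot": [0,0,0],"hand": 1},{"translation": [-50,8,0],"delta_rot": [0,0,0],"hand": 1},{"translation": [-50,8,0],"delta_rot": [0,0,0],"hand": 1}])

```text
t: 3.48
position: [0.5248, 0.0375, 0.2536]
tool_rot: [0.708, 0.707, 0.0, 0.0]
force: [1.2, -0.6, -0.3]
grip_width: 0.0857
```

Request:
send_rows(steps=[{"translation": [-50,8,0],"delta_rot": [0,0,0],"hand": 1},{"translation": [-50,8,0],"delta_rot": [0,0,0],"hand": 1},{"translation": [-46,9,30],"delta_rot": [0,0,0.1248],"hand": 1},{"translation": [0,0,40],"delta_rot": [0,0,0.1248],"hand": 1},{"translation": [0,0,40],"delta_rot": [0,0,0.1248],"hand": 1}])

```text
t: 4.1
position: [0.5495, -0.1075, 0.1424]
tool_rot: [0.828, 0.56, 0.0, 0.0]
force: [0.8, 0.8, -1.1]
grip_width: 0.0853
```

Request:
send_rows(steps=[{"translation": [0,0,20],"delta_rot": [0,0,0],"hand": 1},{"translation": [0,0,0],"delta_rot": [0,0,0],"hand": 1},{"translation": [0,0,0],"delta_rot": [0,0,0],"hand": 1}])

```text
t: 4.47
position: [0.5503, -0.1065, 0.1244]
tool_rot: [0.826, 0.563, 0.0, 0.0]
force: [-0.1, -0.7, 0.4]
grip_width: 0.0856
```

```bash
cat > go.py <<'E'
from h import *
import sys
def go(x,y,z,th):
    s=manip.sense();M=R.from_quat(s["tool_rot"]).as_matrix();p=np.array([x,y,z])
    d=M.T@(p-s["position"])*1000
    a=np.degrees(np.arctan2(M[1,0],M[0,0]));print("t",round(s["t"],2),"pos",s["position"].round(4),"th %.1f"%a,"| tool mm",d.round(1),"rotz %.3f"%np.radians((a-th+180)%360-180),"tilt",M[:2,2].round(4),"F",np.round(s["force"],1),"w",round(float(s["grip_width"]),4),"j7",round(s["joints"][6],2))
    return s
if __name__=="__main__": go(*map(float,sys.argv[1:5]))
E
python3 - <<'E'
from go import *; from seg import *
go(.5505,-.106,.038,68.6)
c=cap("wrist");parts(c,xr=(.5,.6),yr=(-.16,-.05));cv2.imwrite("pics/hs.png",c["color"])
E
```

```text
t 4.47 pos [ 0.5503 -0.1065  0.1244] th 68.5 | tool mm [ 0.5 -0.1 86.4] rotz -0.001 tilt [ 0.0012 -0.0003] F [-0.1 -0.7  0.4] w 0.0856 j7 -0.22
px [291 204] n 568 ztop 0.035 mean [ 0.5337 -0.0977] rect [532.6 -99.6] [60.4  2.7] 68.7 bgr [26 25 28]
px [301 203] n 501 ztop 0.035 mean [ 0.5395 -0.0998] rect [ 538.6 -101.7] [59.9  2.6] 68.7 bgr [22 21 22]
px [310 206] n 435 ztop 0.035 mean [ 0.5448 -0.103 ] rect [ 544.2 -104.1] [60.4  2.5] 68.6 bgr [23 23 24]
px [320 205] n 380 ztop 0.035 mean [ 0.5509 -0.1048] rect [ 550.2 -106.5] [60.5  2. ] 68.4 bgr [23 23 23]
px [329 202] n 431 ztop 0.035 mean [ 0.5568 -0.1058] rect [ 555.9 -108.5] [60.1  2.5] 68.6 bgr [22 22 22]
px [339 204] n 489 ztop 0.035 mean [ 0.5621 -0.1093] rect [ 561.7 -110.8] [60.2  2.6] 68.7 bgr [22 21 21]
px [348 204] n 543 ztop 0.035 mean [ 0.5679 -0.1115] rect [ 567.5 -113.1] [60.2  2.7] 68.8 bgr [22 22 22]
```

View pics/hs.png

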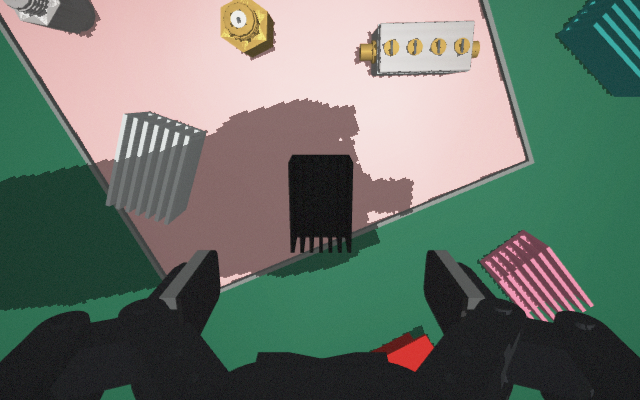

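Request:
send_rows(steps=[{"translation": [0,0,40],"delta_rot": [0,0,0],"hand": 1},{"translation": [0,0,36],"delta_rot": [0,0,0],"hand": 1},{"translation": [0,0,10],"delta_rot": [0,0,0],"hand": 1},{"translation": [0,0,0],"delta_rot": [0,0,0],"hand": 1},{"translation": [0,0,0],"delta_rot": [0,0,0],"hand": -1}], squeeze=40)

```text
t: 5.15
position: [0.5509, -0.1062, 0.0388]
tool_rot: [0.826, 0.563, 0.001, 0.001]
force: [-0.2, 0.2, 0.2]
grip_width: 0.0698
```

Request:
send_rows(steps=[{"translation": [0,0,0],"delta_rot": [0,0,0],"hand": -1},{"translation": [0,0,0],"delta_rot": [0,0,0],"hand": -1},{"translation": [0,0,0],"delta_rot": [0,0,0],"hand": -1},{"translation": [0,0,0],"delta_rot": [0,0,0],"hand": -1}])

```text
t: 5.65
position: [0.5504, -0.106, 0.0382]
tool_rot: [0.826, 0.563, 0.0, 0.0]
force: [-1.6, 0.0, 10.6]
grip_width: 0.0394
```

```bash
python3 go.py .5505 -.106 .038 68.6
```

```text
t 5.65 pos [ 0.5504 -0.106   0.0382] th 68.5 | tool mm [0.1 0.1 0.2] rotz -0.001 tilt [ 0.0009 -0.0001] F [-1.6  0.  10.6] w 0.0394 j7 -0.21
```

Request:
send_rows(steps=[{"translation": [0,0,-40],"delta_rot": [0,0,0],"hand": -1},{"translation": [0,0,-40],"delta_rot": [0,0,0],"hand": -1},{"translation": [-47,-11,0],"delta_rot": [0,0,0],"hand": -1},{"translation": [-47,-11,0],"delta_rot": [0,0,0],"hand": -1},{"translation": [-47,-11,0],"delta_rot": [0,0,0],"hand": -1}])

```text
t: 6.28
position: [0.4668, -0.2263, 0.1178]
tool_rot: [0.826, 0.563, 0.0, 0.0]
force: [-0.0, -1.4, -1.3]
grip_width: 0.0388
```

Request:
send_rows(steps=[{"translation": [-48,-12,0],"delta_rot": [0,0,0],"hand": -1},{"translation": [-48,-12,0],"delta_rot": [0,0,0.16],"hand": -1},{"translation": [0,0,0],"delta_rot": [0,0,0.17],"hand": -1},{"translation": [0,0,0],"delta_rot": [0,0,0.17],"hand": -1},{"translation": [0,0,0],"delta_rot": [0,0,0.17],"hand": -1}])

```text
t: 6.9
position: [0.4102, -0.3058, 0.1176]
tool_rot: [0.966, 0.257, 0.0, 0.0]
force: [0.3, 0.4, -0.5]
grip_width: 0.0393
```

Request:
send_rows(steps=[{"translation": [0,0,0],"delta_rot": [0,0,0.17],"hand": -1},{"translation": [0,0,0],"delta_rot": [0,0,0.17],"hand": -1},{"translation": [0,0,0],"delta_rot": [0,0,0],"hand": -1}])

```text
t: 7.28
position: [0.4104, -0.3056, 0.1175]
tool_rot: [0.996, 0.094, -0.0, 0.0]
force: [0.2, 0.2, -0.1]
grip_width: 0.0391
```

```bash
python3 - <<'E'
from go import *
go(.4109,-.3061,.037,10.8)
c=cap("wrist");cv2.imwrite("pics/p1.png",c["color"])
E
```

```text
t 7.28 pos [ 0.4104 -0.3056  0.1175] th 10.7 | tool mm [ 0.4  0.6 80.5] rotz -0.001 tilt [-0.     -0.0002] F [ 0.2  0.2 -0.1] w 0.0391 j7 -0.63
```

View pics/p1.png

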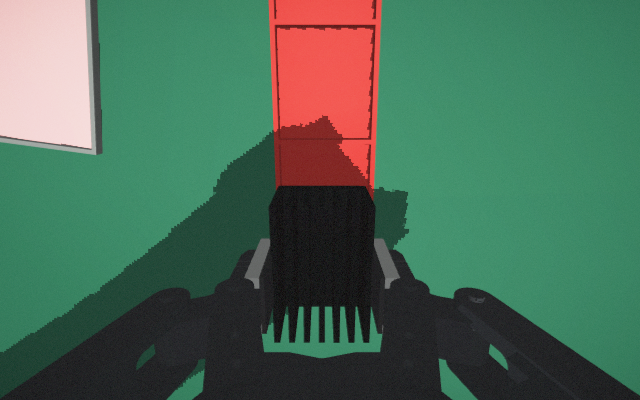

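```bash
python3 - <<'E'
from go import *
c=cap("wrist");o=c["W"][:3,3]
def px(u,v,z=.013):
    d=c["W"][:3,:3]@np.array([(u-c["cx"])/c["fx"],(v-c["cy"])/c["fy"],1]);return o+d*(z-o[2])/d[2]
a=np.radians(10.8);X=np.array([np.cos(a),np.sin(a)]);Y=np.array([-X[1],X[0]])
for u,v in[(275,139),(378,139),(273,24),(381,24),(326,24),(326,139)]:
    q=px(u,v)[:2]-[.4747,-.2939];print((u,v),(q@X*1000).round(1),(q@Y*1000).round(1))
E
```

```text
(275, 139) -22.2 30.1
(378, 139) -22.0 -35.9
(273, 24) 45.0 29.0
(381, 24) 45.2 -34.5
(326, 24) 45.1 -2.2
(326, 139) -22.1 -2.5
```

Request:
send_rows(steps=[{"translation": [0,2,40],"delta_rot": [0,0,0],"hand": -1},{"translation": [0,0,30],"delta_rot": [0,0,0],"hand": -1},{"translation": [0,0,7],"delta_rot": [0,0,0],"hand": -1},{"translation": [0,0,2],"delta_rot": [0,0,0],"hand": -1},{"translation": [0,0,1],"delta_rot": [0,0,0],"hand": -1}])

```text
t: 8.0
position: [0.4111, -0.3081, 0.0382]
tool_rot: [0.996, 0.093, 0.001, 0.0]
force: [-0.3, -0.4, -1.3]
grip_width: 0.0389
```

Request:
send_rows(steps=[{"translation": [0,0,0],"delta_rot": [0,0,0],"hand": -1},{"translation": [0,0,0],"delta_rot": [0,0,0],"hand": -1}])

```text
t: 8.25
position: [0.4109, -0.3078, 0.0378]
tool_rot: [0.996, 0.093, 0.0, 0.0]
force: [0.1, 0.4, -0.4]
grip_width: 0.0395
```

Not yet in contact; go down in 1 mm steps.

Request:
send_rows(steps=[{"translation": [0,0,0.5],"delta_rot": [0,0,0],"hand": -1},{"translation": [0,0,0.5],"delta_rot": [0,0,0],"hand": -1},{"translation": [0,0,0],"delta_rot": [0,0,0],"hand": -1}])

```text
t: 8.62
position: [0.4108, -0.3078, 0.0372]
tool_rot: [0.996, 0.093, 0.0, -0.0]
force: [-4.3, 5.1, 21.8]
grip_width: 0.0393
```

Request:
send_rows(steps=[{"translation": [0,0,0.5],"delta_rot": [0,0,0],"hand": -1},{"translation": [0,0,0],"delta_rot": [0,0,0],"hand": -1}])

```text
t: 8.88
position: [0.4108, -0.3078, 0.0371]
tool_rot: [0.996, 0.093, 0.0, -0.0]
force: [-8.7, 6.7, 34.8]
grip_width: 0.0389
```

Request:
send_rows(steps=[{"translation": [0,0,-0.6],"delta_rot": [0,0,0],"hand": -1},{"translation": [0,0,0],"delta_rot": [0,0,0],"hand": 1},{"translation": [0,0,0],"delta_rot": [0,0,0],"hand": 1},{"translation": [0,0,0],"delta_rot": [0,0,0],"hand": 1},{"translation": [0,0,0],"delta_rot": [0,0,0],"hand": 1}])

```text
t: 9.5
position: [0.4106, -0.3077, 0.0363]
tool_rot: [0.996, 0.093, -0.0, -0.0]
force: [0.3, -0.4, -0.6]
grip_width: 0.0855
```

Request:
send_rows(steps=[{"translation": [0,0,-20],"delta_rot": [0,0,0],"hand": 1},{"translation": [0,0,-60],"delta_rot": [0,0,0],"hand": 1},{"translation": [0,0,-40],"delta_rot": [0,0,0],"hand": 1},{"translation": [0,0,0],"delta_rot": [0,0,0],"hand": 1}])

```text
t: 10.0
position: [0.4118, -0.3084, 0.1591]
tool_rot: [0.996, 0.093, 0.002, 0.001]
force: [0.3, 0.3, -0.9]
grip_width: 0.0852
```

```bash
python3 - <<'E'
from go import *; from seg import *
go(.6399,.0648,.16,-0.8)
c=cap("wrist");parts(c,zmin=.014,xr=(.35,.5),yr=(-.38,-.24))
E
```

```text
t 10.0 pos [ 0.4118 -0.3084  0.1591] th 10.7 | tool mm [ 293.3 -324.5   -0.7] rotz 0.200 tilt [ 0.0043 -0.0022] F [ 0.3  0.3 -0.9] w 0.0852 j7 -0.65
px [295 191] n 406 ztop 0.034 mean [ 0.4089 -0.2896] rect [ 407.9 -289.5] [59.5  2.6] 10.4 bgr [24 24 30]
px [303 190] n 359 ztop 0.034 mean [ 0.4102 -0.2956] rect [ 408.7 -295.7] [60.3  2.6] 10.4 bgr [25 24 26]
px [311 193] n 327 ztop 0.034 mean [ 0.4109 -0.3018] rect [ 409.7 -302. ] [60.6  2.3] 10.3 bgr [25 25 27]
px [319 194] n 257 ztop 0.034 mean [ 0.411  -0.3081] rect [ 410.9 -307.8] [60.5  2.3] 10.5 bgr [26 25 29]
px [328 192] n 309 ztop 0.034 mean [ 0.4151 -0.3135] rect [ 412.1 -314.1] [60.2  2.5] 10.3 bgr [26 25 27]
px [336 192] n 362 ztop 0.034 mean [ 0.4151 -0.3197] rect [ 413.3 -320.2] [60.1  2.6] 10.4 bgr [25 24 26]
px [344 192] n 405 ztop 0.034 mean [ 0.4151 -0.326 ] rect [ 414.4 -326.4] [59.9  2.6] 10.4 bgr [26 26 32]
```

Request:
send_rows(steps=[{"translation": [37,-41,0],"delta_rot": [0,0,0],"hand": 1},{"translation": [37,-41,0],"delta_rot": [0,0,0],"hand": 1},{"translation": [37,-41,0],"delta_rot": [0,0,0],"hand": 1},{"translation": [37,-41,0],"delta_rot": [0,0,0],"hand": 1},{"translation": [37,-41,0],"delta_rot": [0,0,0],"hand": 1}])

```text
t: 10.68
position: [0.5546, -0.0702, 0.155]
tool_rot: [0.996, 0.093, -0.001, -0.0]
force: [0.9, -0.8, 1.2]
grip_width: 0.0849
```

Request:
send_rows(steps=[{"translation": [37,-41,0],"delta_rot": [0,0,0],"hand": 1},{"translation": [36,-39,0],"delta_rot": [0,0,0],"hand": 1},{"translation": [35,-39,0],"delta_rot": [0,0,0.1],"hand": 1},{"translation": [0,0,15],"delta_rot": [0,0,0.1],"hand": 1},{"translation": [0,0,15],"delta_rot": [0,0,0],"hand": 1}])

```text
t: 11.3
position: [0.6378, 0.0651, 0.1241]
tool_rot: [1.0, -0.006, -0.001, 0.0]
force: [0.5, -0.1, 0.1]
grip_width: 0.0854
```

Request:
send_rows(steps=[{"translation": [0,0,0],"delta_rot": [0,0,0],"hand": 1},{"translation": [0,0,0],"delta_rot": [0,0,0],"hand": 1}])

```text
t: 11.55
position: [0.6385, 0.0642, 0.1265]
tool_rot: [1.0, -0.007, -0.0, 0.0]
force: [0.5, -0.5, -0.1]
grip_width: 0.0857
```

```bash
python3 - <<'E'
from go import *; from seg import *
go(.6399,.0648,.038,-0.8)
c=cap("wrist");parts(c,zmin=.014,xr=(.58,.7),yr=(0.01,.12));cv2.imwrite("pics/tr.png",c["color"])
E
```

```text
t 11.55 pos [0.6385 0.0642 0.1265] th -0.8 | tool mm [ 1.4 -0.6 88.5] rotz 0.001 tilt [-0.0001 -0.0001] F [ 0.5 -0.5 -0.1] w 0.0857 j7 -1.59
px [319 205] n 4514 ztop 0.043 mean [0.6413 0.065 ] rect [639.9  65. ] [40.6 48.3] 88.7 bgr [82 84 85]
```

View pics/tr.png

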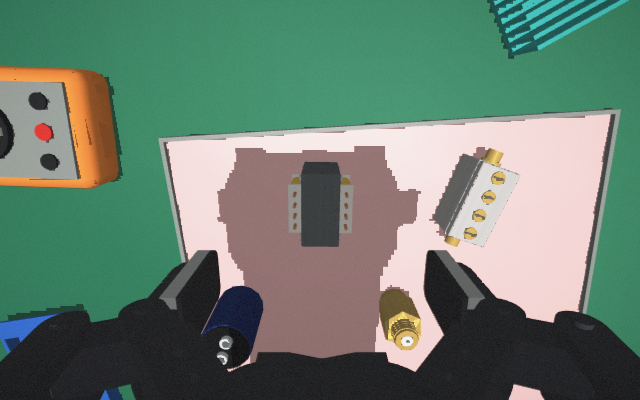

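Request:
send_rows(steps=[{"translation": [1.5,-0.7,40],"delta_rot": [0,0,0],"hand": 1},{"translation": [0,0,38],"delta_rot": [0,0,0],"hand": 1},{"translation": [0,0,11],"delta_rot": [0,0,0],"hand": 1},{"translation": [0,0,0],"delta_rot": [0,0,0],"hand": 1},{"translation": [0,0,0],"delta_rot": [0,0,0],"hand": -1}], squeeze=50)

```text
t: 12.22
position: [0.6409, 0.0657, 0.039]
tool_rot: [1.0, -0.007, 0.001, -0.0]
force: [-0.6, -0.3, -0.7]
grip_width: 0.07
```

Request:
send_rows(steps=[{"translation": [0,0,0],"delta_rot": [0,0,0],"hand": -1},{"translation": [0,0,0],"delta_rot": [0,0,0],"hand": -1},{"translation": [0,0,0],"delta_rot": [0,0,0],"hand": -1},{"translation": [0,0,0],"delta_rot": [0,0,0],"hand": -1}])

```text
t: 12.72
position: [0.6405, 0.0657, 0.0385]
tool_rot: [1.0, -0.007, 0.001, -0.0]
force: [-2.6, -0.1, 9.9]
grip_width: 0.0392
```

```bash
python3 - <<'E'
from go import *
a=np.radians(10.5);p=np.array([.4750,-.2954])+.012*np.array([np.cos(a),np.sin(a)]);print(p)
go(*p,.118,10.5)
E
```

```text
[ 0.48679906 -0.29321317]
t 12.72 pos [0.6405 0.0657 0.0385] th -0.8 | tool mm [-148.7  361.   -79.8] rotz -0.197 tilt [0.0012 0.0003] F [-2.6 -0.1  9.9] w 0.0392 j7 -1.56
```

Request:
send_rows(steps=[{"translation": [0,0,-40],"delta_rot": [0,0,0],"hand": -1},{"translation": [0,0,-40],"delta_rot": [0,0,0],"hand": -1},{"translation": [-19,45,0],"delta_rot": [0,0,0],"hand": -1},{"translation": [-19,45,0],"delta_rot": [0,0,0],"hand": -1},{"translation": [-19,45,0],"delta_rot": [0,0,0],"hand": -1}])

```text
t: 13.35
position: [0.5804, -0.0698, 0.1177]
tool_rot: [1.0, -0.007, 0.0, 0.0]
force: [0.3, -0.9, -3.9]
grip_width: 0.039
```

Request:
send_rows(steps=[{"translation": [-19,45,0],"delta_rot": [0,0,0],"hand": -1},{"translation": [-19,45,0],"delta_rot": [0,0,0],"hand": -1},{"translation": [-18,45,0],"delta_rot": [0,0,0],"hand": -1},{"translation": [-18,45,0],"delta_rot": [0,0,0],"hand": -1},{"translation": [-18,46,0],"delta_rot": [0,0,-0.0985],"hand": -1}])

```text
t: 13.98
position: [0.4854, -0.2945, 0.1177]
tool_rot: [0.999, 0.043, 0.0, 0.0]
force: [0.8, -0.5, -2.8]
grip_width: 0.039
```

Request:
send_rows(steps=[{"translation": [0,0,0],"delta_rot": [0,0,-0.0985],"hand": -1},{"translation": [0,0,0],"delta_rot": [0,0,0],"hand": -1},{"translation": [0,0,0],"delta_rot": [0,0,0],"hand": -1}])

```text
t: 14.35
position: [0.4865, -0.2926, 0.1175]
tool_rot: [0.996, 0.091, 0.0, -0.0]
force: [0.2, 0.1, -3.0]
grip_width: 0.0388
```

```bash
python3 - <<'E'
from go import *
go(.4868,-.2932,.0375,10.5)
c=cap("wrist");cv2.imwrite("pics/p2.png",c["color"])
E
```

```text
t 14.35 pos [ 0.4865 -0.2926  0.1175] th 10.4 | tool mm [ 0.2  0.7 80. ] rotz -0.001 tilt [0.0001 0.0002] F [ 0.2  0.1 -3. ] w 0.0388 j7 -0.75
```

View pics/p2.png

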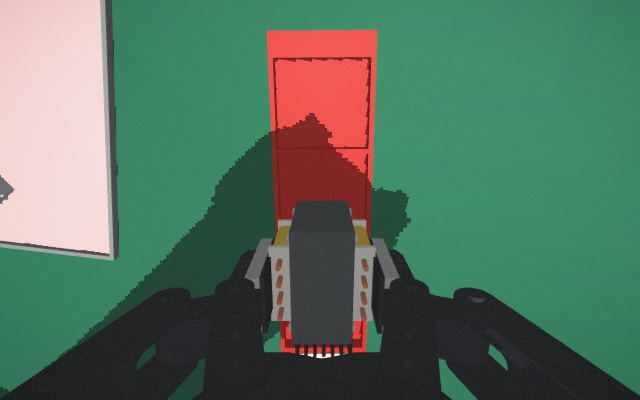

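Request:
send_rows(steps=[{"translation": [0,0.7,40],"delta_rot": [0,0,0],"hand": -1},{"translation": [0,0,30],"delta_rot": [0,0,0],"hand": -1},{"translation": [0,0,7],"delta_rot": [0,0,0],"hand": -1},{"translation": [0,0,1.5],"delta_rot": [0,0,0],"hand": -1},{"translation": [0,0,0],"delta_rot": [0,0,0],"hand": -1}])

```text
t: 15.02
position: [0.4869, -0.2942, 0.0399]
tool_rot: [0.996, 0.092, 0.001, 0.0]
force: [-0.0, 0.1, -1.9]
grip_width: 0.0388
```

Request:
send_rows(steps=[{"translation": [0,0,0.7],"delta_rot": [0,0,0],"hand": -1},{"translation": [0,0,0],"delta_rot": [0,0,0],"hand": -1}])

```text
t: 15.28
position: [0.4864, -0.294, 0.0387]
tool_rot: [0.996, 0.092, 0.0, 0.0]
force: [0.8, -0.9, -2.8]
grip_width: 0.039
```

Request:
send_rows(steps=[{"translation": [0,0,0.5],"delta_rot": [0,0,0],"hand": -1},{"translation": [0,0,0],"delta_rot": [0,0,0],"hand": -1}])

```text
t: 15.52
position: [0.4862, -0.294, 0.0377]
tool_rot: [0.996, 0.092, -0.0, -0.0]
force: [-0.3, 0.2, -3.3]
grip_width: 0.039
```

Request:
send_rows(steps=[{"translation": [0,0,0.5],"delta_rot": [0,0,0],"hand": -1},{"translation": [0,0,0],"delta_rot": [0,0,0],"hand": -1}])

```text
t: 15.78
position: [0.4862, -0.294, 0.0375]
tool_rot: [0.996, 0.092, -0.0, -0.0]
force: [-1.9, 1.0, 5.0]
grip_width: 0.039
```

Request:
send_rows(steps=[{"translation": [0,0,0.4],"delta_rot": [0,0,0],"hand": -1},{"translation": [0,0,0],"delta_rot": [0,0,0],"hand": -1}])

```text
t: 16.02
position: [0.4862, -0.294, 0.0374]
tool_rot: [0.996, 0.091, 0.0, -0.0]
force: [-4.6, 3.7, 13.1]
grip_width: 0.039
```

Request:
send_rows(steps=[{"translation": [0,0,-0.4],"delta_rot": [0,0,0],"hand": -1},{"translation": [0,0,0],"delta_rot": [0,0,0],"hand": 1},{"translation": [0,0,0],"delta_rot": [0,0,0],"hand": 1},{"translation": [0,0,0],"delta_rot": [0,0,0],"hand": 1},{"translation": [0,0,0],"delta_rot": [0,0,0],"hand": 1}])

```text
t: 16.65
position: [0.4863, -0.294, 0.0371]
tool_rot: [0.996, 0.092, -0.0, 0.0]
force: [0.3, -0.3, 0.1]
grip_width: 0.0857
```

Request:
send_rows(steps=[{"translation": [0,0,-20],"delta_rot": [0,0,0],"hand": 1},{"translation": [0,0,-60],"delta_rot": [0,0,0],"hand": 1},{"translation": [0,0,-40],"delta_rot": [0,0,0],"hand": 1},{"translation": [0,0,0],"delta_rot": [0,0,0],"hand": 1}])

```text
t: 17.15
position: [0.4876, -0.2948, 0.1615]
tool_rot: [0.996, 0.091, 0.003, 0.002]
force: [-0.1, 0.7, -0.6]
grip_width: 0.085
```

```bash
python3 - <<'E'
from go import *; from seg import *
go(.5495,.130,.13,10.4)
c=cap("wrist");parts(c,zmin=.014,xr=(.45,.53),yr=(-.34,-.24))
E
```

```text
t 17.15 pos [ 0.4876 -0.2948  0.1615] th 10.5 | tool mm [ 138.1 -406.5   30.8] rotz 0.002 tilt [ 0.0056 -0.0025] F [-0.1  0.7 -0.6] w 0.085 j7 -0.76
px [319 195] n 3315 ztop 0.042 mean [ 0.4869 -0.2941] rect [ 485.6 -294.3] [47.9 40.5] 9.5 bgr [84 86 87]
```

Request:
send_rows(steps=[{"translation": [15,-45,0],"delta_rot": [0,0,0],"hand": 1},{"translation": [15,-45,0],"delta_rot": [0,0,0],"hand": 1},{"translation": [15,-45,0],"delta_rot": [0,0,0],"hand": 1},{"translation": [15,-45,0],"delta_rot": [0,0,0],"hand": 1},{"translation": [15,-45,0],"delta_rot": [0,0,0],"hand": 1}])

```text
t: 17.82
position: [0.5185, -0.0575, 0.1568]
tool_rot: [0.996, 0.092, -0.001, -0.0]
force: [0.1, 0.2, -0.5]
grip_width: 0.0854
```

Request:
send_rows(steps=[{"translation": [15,-45,0],"delta_rot": [0,0,0],"hand": 1},{"translation": [16,-45,0],"delta_rot": [0,0,0],"hand": 1},{"translation": [16,-45,0],"delta_rot": [0,0,0],"hand": 1},{"translation": [16,-46,15],"delta_rot": [0,0,0],"hand": 1},{"translation": [0,0,15],"delta_rot": [0,0,0],"hand": 1}])

```text
t: 18.45
position: [0.5473, 0.1343, 0.1261]
tool_rot: [0.996, 0.094, -0.0, -0.001]
force: [0.2, -0.6, -0.5]
grip_width: 0.0854
```

Request:
send_rows(steps=[{"translation": [0,0,0],"delta_rot": [0,0,0],"hand": 1},{"translation": [0,0,0],"delta_rot": [0,0,0],"hand": 1}])

```text
t: 18.7
position: [0.5479, 0.1291, 0.1275]
tool_rot: [0.996, 0.091, -0.0, 0.0]
force: [-0.7, 0.7, 0.8]
grip_width: 0.0854
```

```bash
python3 - <<'E'
from go import *; from seg import *
go(.5487,.1296,.038,10.4)
c=cap("wrist");parts(c,zmin=.014,xr=(.49,.6),yr=(0.07,.2))
P=cloud(c);m=(abs(P[...,2]-.054)<.004)&(abs(P[...,0]-.549)<.03)&(abs(P[...,1]-.13)<.03)
print(cv2.minEnclosingCircle((P[m][:,:2]*1000).astype(np.float32)))
E
```

```text
t 18.7 pos [0.5479 0.1291 0.1275] th 10.4 | tool mm [ 0.9 -0.4 89.5] rotz 0.000 tilt [-0.0002 -0.0005] F [-0.7  0.7  0.8] w 0.0854 j7 -1.59
px [319 209] n 3231 ztop 0.056 mean [0.55   0.1303] rect [548.7 130.1] [35.2 35.3] 15.8 bgr [40 32 31]
((548.5394897460938, 129.8037109375), 17.868579864501953)
```

Request:
send_rows(steps=[{"translation": [0.7,-0.6,40],"delta_rot": [0,0,0],"hand": 1},{"translation": [0,0,38],"delta_rot": [0,0,0],"hand": 1},{"translation": [0,0,10],"delta_rot": [0,0,0],"hand": 1},{"translation": [0,0,0],"delta_rot": [0,0,0],"hand": 1},{"translation": [0,0,0],"delta_rot": [0,0,0],"hand": -1}], squeeze=40)

```text
t: 19.38
position: [0.5493, 0.1312, 0.0407]
tool_rot: [0.996, 0.091, 0.001, -0.0]
force: [0.2, 0.7, 0.5]
grip_width: 0.0698
```

Request:
send_rows(steps=[{"translation": [0,0,0],"delta_rot": [0,0,0],"hand": -1},{"translation": [0,0,0],"delta_rot": [0,0,0],"hand": -1},{"translation": [0,0,0],"delta_rot": [0,0,0],"hand": -1},{"translation": [0,0,0],"delta_rot": [0,0,0],"hand": -1}])

```text
t: 19.88
position: [0.5488, 0.1313, 0.04]
tool_rot: [0.996, 0.092, 0.0, -0.0]
force: [-1.9, -0.4, 10.7]
grip_width: 0.0354
```

```bash
python3 - <<'E'
from go import *
a=np.radians(10.5);p=np.array([.4750,-.2954])+.077*np.array([np.cos(a),np.sin(a)]);print(p)
go(*p,.120,10.4)
E
```

```text
[ 0.55071063 -0.28136786]
t 19.88 pos [0.5488 0.1313 0.04  ] th 10.5 | tool mm [-73.4 406.  -80.1] rotz 0.002 tilt [0.0009 0.0003] F [-1.9 -0.4 10.7] w 0.0354 j7 -1.57
```

Request:
send_rows(steps=[{"translation": [0,0,-40],"delta_rot": [0,0,0],"hand": -1},{"translation": [0,0,-40],"delta_rot": [0,0,0],"hand": -1},{"translation": [-8,45,0],"delta_rot": [0,0,0],"hand": -1},{"translation": [-8,45,0],"delta_rot": [0,0,0],"hand": -1},{"translation": [-8,45,0],"delta_rot": [0,0,0],"hand": -1}])

```text
t: 20.5
position: [0.5494, -0.0073, 0.1196]
tool_rot: [0.996, 0.092, 0.0, 0.0]
force: [1.5, 0.1, -0.6]
grip_width: 0.0353
```

Request:
send_rows(steps=[{"translation": [-8,45,0],"delta_rot": [0,0,0],"hand": -1},{"translation": [-8,45,0],"delta_rot": [0,0,0],"hand": -1},{"translation": [-8,45,0],"delta_rot": [0,0,0],"hand": -1},{"translation": [-8,45,0],"delta_rot": [0,0,0],"hand": -1},{"translation": [-9,45,0],"delta_rot": [0,0,0],"hand": -1}])

```text
t: 21.12
position: [0.5501, -0.2361, 0.1195]
tool_rot: [0.996, 0.092, 0.0, 0.0]
force: [-0.0, 0.3, -0.8]
grip_width: 0.0353
```

Request:
send_rows(steps=[{"translation": [-9,46,0],"delta_rot": [0,0,0],"hand": -1},{"translation": [0,0,0],"delta_rot": [0,0,0],"hand": -1},{"translation": [0,0,0],"delta_rot": [0,0,0],"hand": -1}])

```text
t: 21.5
position: [0.5497, -0.2811, 0.1192]
tool_rot: [0.996, 0.092, -0.0, -0.0]
force: [1.3, 0.6, -0.6]
grip_width: 0.0351
```

```bash
python3 - <<'E'
from go import *
go(.5507,-.2814,.039,10.4)
c=cap("wrist");cv2.imwrite("pics/p3.png",c["color"])
E
```

```text
t 21.5 pos [ 0.5497 -0.2811  0.1192] th 10.5 | tool mm [ 0.9  0.5 80.2] rotz 0.002 tilt [-0.0002  0.0005] F [ 1.3  0.6 -0.6] w 0.0351 j7 -0.84
```

View pics/p3.png

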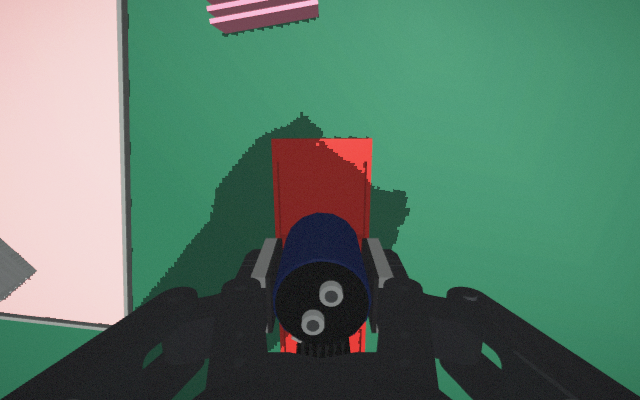

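Request:
send_rows(steps=[{"translation": [0.5,0.5,40],"delta_rot": [0,0,0],"hand": -1},{"translation": [0,0,30],"delta_rot": [0,0,0],"hand": -1},{"translation": [0,0,7],"delta_rot": [0,0,0],"hand": -1},{"translation": [0,0,2],"delta_rot": [0,0,0],"hand": -1},{"translation": [0,0,0.3],"delta_rot": [0,0,0],"hand": -1}])

```text
t: 22.18
position: [0.551, -0.282, 0.041]
tool_rot: [0.996, 0.092, 0.001, 0.0]
force: [0.2, -0.3, -0.7]
grip_width: 0.0348
```

Request:
send_rows(steps=[{"translation": [0,0,0.4],"delta_rot": [0,0,0],"hand": -1},{"translation": [0,0,0],"delta_rot": [0,0,0],"hand": -1}])

```text
t: 22.42
position: [0.5505, -0.2821, 0.04]
tool_rot: [0.996, 0.092, 0.0, 0.0]
force: [-0.5, -0.2, -0.7]
grip_width: 0.035
```

Request:
send_rows(steps=[{"translation": [0,0,0.4],"delta_rot": [0,0,0],"hand": -1},{"translation": [0,0,0],"delta_rot": [0,0,0],"hand": -1}])

```text
t: 22.68
position: [0.5503, -0.282, 0.0391]
tool_rot: [0.996, 0.092, -0.0, 0.0]
force: [0.2, -0.0, -0.4]
grip_width: 0.0352
```

Request:
send_rows(steps=[{"translation": [0,0,0.4],"delta_rot": [0,0,0],"hand": -1},{"translation": [0,0,0],"delta_rot": [0,0,0],"hand": -1}])

```text
t: 22.92
position: [0.5503, -0.282, 0.039]
tool_rot: [0.996, 0.092, -0.0, -0.0]
force: [-3.2, 1.1, 6.5]
grip_width: 0.0349
```

Request:
send_rows(steps=[{"translation": [0,0,0.3],"delta_rot": [0,0,0],"hand": -1},{"translation": [0,0,0],"delta_rot": [0,0,0],"hand": -1}])

```text
t: 23.18
position: [0.5504, -0.282, 0.039]
tool_rot: [0.996, 0.092, 0.0, -0.0]
force: [-5.3, 2.7, 11.6]
grip_width: 0.035
```

Request:
send_rows(steps=[{"translation": [0,0,-0.3],"delta_rot": [0,0,0],"hand": -1},{"translation": [0,0,0],"delta_rot": [0,0,0],"hand": 1},{"translation": [0,0,0],"delta_rot": [0,0,0],"hand": 1},{"translation": [0,0,0],"delta_rot": [0,0,0],"hand": 1},{"translation": [0,0,0],"delta_rot": [0,0,0],"hand": 1}])

```text
t: 23.8
position: [0.5503, -0.282, 0.0386]
tool_rot: [0.996, 0.092, -0.0, -0.0]
force: [-0.6, 0.5, -0.1]
grip_width: 0.0855
```

Request:
send_rows(steps=[{"translation": [0,0,-20],"delta_rot": [0,0,0],"hand": 1},{"translation": [0,0,-60],"delta_rot": [0,0,0],"hand": 1},{"translation": [0,0,-40],"delta_rot": [0,0,0],"hand": 1},{"translation": [0,0,0],"delta_rot": [0,0,0],"hand": 1}])

```text
t: 24.3
position: [0.5518, -0.2828, 0.1634]
tool_rot: [0.996, 0.091, 0.003, 0.001]
force: [-0.4, -0.1, -1.0]
grip_width: 0.0856
```

```bash
python3 - <<'E'
from go import *; from seg import *
go(.6405,-.038,.13,-20)
c=cap("wrist");parts(c,zmin=.014,xr=(.51,.6),yr=(-.34,-.23))
E
```

```text
t 24.3 pos [ 0.5518 -0.2828  0.1634] th 10.5 | tool mm [ 131.6 -224.7   33.3] rotz 0.532 tilt [ 0.006  -0.0024] F [-0.4 -0.1 -1. ] w 0.0856 j7 -0.85
px [319 198] n 2307 ztop 0.055 mean [ 0.5511 -0.282 ] rect [ 550.  -282.1] [35.3 35.3] 23.0 bgr [45 37 36]
px [330 245] n 103 ztop 0.040 mean [ 0.5105 -0.299 ] rect [ 510.8 -298.7] [1.5 6.4] 4.4 bgr [57 57 55]
```

Request:
send_rows(steps=[{"translation": [26,-45,0],"delta_rot": [0,0,0],"hand": 1},{"translation": [26,-45,0],"delta_rot": [0,0,0],"hand": 1},{"translation": [26,-45,0],"delta_rot": [0,0,0],"hand": 1},{"translation": [26,-45,0],"delta_rot": [0,0,0],"hand": 1},{"translation": [27,-45,0],"delta_rot": [0,0,0.132],"hand": 1}])

```text
t: 24.98
position: [0.638, -0.0354, 0.1582]
tool_rot: [1.0, 0.024, -0.001, -0.0]
force: [1.9, -0.1, 0.5]
grip_width: 0.0853
```

Request:
send_rows(steps=[{"translation": [0,0,15],"delta_rot": [0,0,0.133],"hand": 1},{"translation": [0,0,15],"delta_rot": [0,0,0.133],"hand": 1},{"translation": [0,0,0],"delta_rot": [0,0,0.133],"hand": 1},{"translation": [0,0,0],"delta_rot": [0,0,0],"hand": 1},{"translation": [0,0,0],"delta_rot": [0,0,0],"hand": 1}])

```text
t: 25.6
position: [0.638, -0.0369, 0.1286]
tool_rot: [0.985, -0.171, -0.0, 0.0]
force: [0.3, -0.6, -0.3]
grip_width: 0.0853
```

```bash
python3 - <<'E'
from go import *; from seg import *
go(.6405,-.038,.038,-20)
c=cap("wrist");parts(c,zmin=.014,xr=(.58,.7),yr=(-.1,.02))
P=cloud(c);m=(abs(P[...,2]-.037)<.0025)&(abs(P[...,0]-.64)<.05)&(abs(P[...,1]+.038)<.04)
print(cv2.minAreaRect((P[m][:,:2]*1000).astype(np.float32)))
o=np.hstack([c["color"][100:300,220:420],topdown(c,.52,.58,-.02,.04,.040,3333)]);cv2.imwrite("pics/fc.png",cv2.resize(o,None,fx=2,fy=2))
E
```

```text
t 25.6 pos [ 0.638  -0.0369  0.1286] th -19.7 | tool mm [ 2.8  0.2 90.6] rotz 0.005 tilt [-0.0004 -0.0001] F [ 0.3 -0.6 -0.3] w 0.0853 j7 -1.74
px [323 198] n 3610 ztop 0.037 mean [ 0.6419 -0.0395] rect [640.8 -39. ] [26.3 53.7] 69.7 bgr [ 99 109 114]
((639.9984741210938, -38.80213165283203), (25.961933135986328, 51.99428176879883), 69.8153076171875)Traceback (most recent call last):
  File "<stdin>", line 6, in <module>
    return _nx.concatenate(arrs, 1, dtype=dtype, casting=casting)
           ~~~~~~~~~~~~~~~^^^^^^^^^^^^^^^^^^^^^^^^^^^^^^^^^^^^^^^
ValueError: all the input array dimensions except for the concatenation axis must match exactly, but along dimension 0, the array at index 0 has size 200 and the array at index 1 has size 199
```

Request:
send_rows(steps=[{"translation": [2.5,1.1,40],"delta_rot": [0,0,0.008],"hand": 1},{"translation": [0,0,38],"delta_rot": [0,0,0],"hand": 1},{"translation": [0,0,11.5],"delta_rot": [0,0,0],"hand": 1},{"translation": [0,0,0],"delta_rot": [0,0,0],"hand": 1},{"translation": [0,0,0],"delta_rot": [0,0,0],"hand": -1}], squeeze=40)

```text
t: 26.28
position: [0.6409, -0.0389, 0.0407]
tool_rot: [0.984, -0.177, 0.001, -0.0]
force: [-0.1, 0.2, -0.2]
grip_width: 0.0698
```

Request:
send_rows(steps=[{"translation": [0,0,0],"delta_rot": [0,0,0],"hand": -1},{"translation": [0,0,0],"delta_rot": [0,0,0],"hand": -1},{"translation": [0,0,0],"delta_rot": [0,0,0],"hand": -1},{"translation": [0,0,0],"delta_rot": [0,0,0],"hand": -1},{"translation": [0,0,0],"delta_rot": [0,0,0],"hand": -1}])

```text
t: 26.9
position: [0.6404, -0.0387, 0.0399]
tool_rot: [0.984, -0.177, 0.0, -0.0]
force: [-2.0, 0.6, 7.6]
grip_width: 0.0254
```

```bash
python3 - <<'E'
from go import *
a=np.radians(8.9);p=np.array([.4590,.2798])-.0265*np.array([np.cos(a),np.sin(a)]);print(p)
go(*p,.120,8.9)
E
```

```text
[0.43281906 0.27570017]
t 26.9 pos [ 0.6404 -0.0387  0.0399] th -20.4 | tool mm [-304.  -222.5  -80.3] rotz -0.511 tilt [0.0007 0.0001] F [-2.   0.6  7.6] w 0.0254 j7 -1.71
```

Request:
send_rows(steps=[{"translation": [0,0,-40],"delta_rot": [0,0,0],"hand": -1},{"translation": [0,0,-40],"delta_rot": [0,0,0],"hand": -1},{"translation": [-38,-28,0],"delta_rot": [0,0,0],"hand": -1},{"translation": [-38,-28,0],"delta_rot": [0,0,0],"hand": -1},{"translation": [-38,-28,0],"delta_rot": [0,0,0],"hand": -1}])

```text
t: 27.52
position: [0.5615, 0.0809, 0.1194]
tool_rot: [0.984, -0.177, 0.0, -0.0]
force: [0.3, -0.2, -2.2]
grip_width: 0.0254
```

Request:
send_rows(steps=[{"translation": [-38,-28,0],"delta_rot": [0,0,0],"hand": -1},{"translation": [-38,-28,0],"delta_rot": [0,0,0],"hand": -1},{"translation": [-38,-28,0],"delta_rot": [0,0,0],"hand": -1},{"translation": [-38,-27,0],"delta_rot": [0,0,0],"hand": -1},{"translation": [-38,-27,0],"delta_rot": [0,0,-0.127],"hand": -1}])

```text
t: 28.15
position: [0.4314, 0.2765, 0.1194]
tool_rot: [0.994, -0.113, 0.0, -0.0]
force: [0.0, 0.2, -0.9]
grip_width: 0.025
```

Request:
send_rows(steps=[{"translation": [0,0,0],"delta_rot": [0,0,-0.128],"hand": -1},{"translation": [0,0,0],"delta_rot": [0,0,-0.128],"hand": -1},{"translation": [0,0,0],"delta_rot": [0,0,-0.128],"hand": -1},{"translation": [0,0,0],"delta_rot": [0,0,0],"hand": -1},{"translation": [0,0,0],"delta_rot": [0,0,0],"hand": -1}])

```text
t: 28.78
position: [0.4325, 0.2751, 0.1192]
tool_rot: [0.997, 0.076, -0.0, -0.0]
force: [0.2, 0.2, -1.2]
grip_width: 0.0252
```

```bash
python3 - <<'E'
from go import *
go(.4328,.2757,.039,8.9)
c=cap("wrist");cv2.imwrite("pics/p4.png",c["color"])
E
```

```text
t 28.77 pos [0.4325 0.2751 0.1192] th 8.7 | tool mm [ 0.4 -0.5 80.2] rotz -0.003 tilt [-0.  0.] F [ 0.2  0.2 -1.2] w 0.0252 j7 -1.97
```

View pics/p4.png

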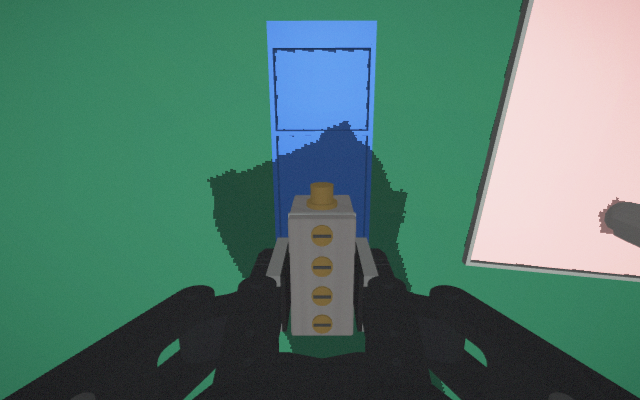

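Request:
send_rows(steps=[{"translation": [0.4,-0.5,40],"delta_rot": [0,0,0],"hand": -1},{"translation": [0,0,30],"delta_rot": [0,0,0],"hand": -1},{"translation": [0,0,7],"delta_rot": [0,0,0],"hand": -1},{"translation": [0,0,2],"delta_rot": [0,0,0],"hand": -1},{"translation": [0,0,0.5],"delta_rot": [0,0,0],"hand": -1}])

```text
t: 29.45
position: [0.4332, 0.2761, 0.0406]
tool_rot: [0.997, 0.077, 0.001, -0.0]
force: [-0.7, -0.4, -0.4]
grip_width: 0.0254
```

Request:
send_rows(steps=[{"translation": [0,0,0.4],"delta_rot": [0,0,0],"hand": -1},{"translation": [0,0,0.3],"delta_rot": [0,0,0],"hand": -1},{"translation": [0,0,0],"delta_rot": [0,0,0],"hand": -1}])

```text
t: 29.82
position: [0.4328, 0.2758, 0.0392]
tool_rot: [0.997, 0.078, 0.0, -0.0]
force: [-0.2, -0.3, -1.6]
grip_width: 0.0252
```

Request:
send_rows(steps=[{"translation": [0,0,0.4],"delta_rot": [0,0,0],"hand": -1},{"translation": [0,0,0],"delta_rot": [0,0,0],"hand": -1}])

```text
t: 30.08
position: [0.4327, 0.2758, 0.0388]
tool_rot: [0.997, 0.078, -0.0, -0.0]
force: [-1.6, -0.6, 5.0]
grip_width: 0.025
```

Request:
send_rows(steps=[{"translation": [0,0,0],"delta_rot": [0,0,0],"hand": 1},{"translation": [0,0,0],"delta_rot": [0,0,0],"hand": 1},{"translation": [0,0,0],"delta_rot": [0,0,0],"hand": 1},{"translation": [0,0,0],"delta_rot": [0,0,0],"hand": 1}])

```text
t: 30.58
position: [0.4327, 0.2758, 0.0385]
tool_rot: [0.997, 0.078, -0.0, 0.0]
force: [0.3, 0.3, -0.7]
grip_width: 0.0856
```

Request:
send_rows(steps=[{"translation": [0,0,-20],"delta_rot": [0,0,0],"hand": 1},{"translation": [0,0,-60],"delta_rot": [0,0,0],"hand": 1},{"translation": [0,0,-40],"delta_rot": [0,0,0],"hand": 1},{"translation": [0,0,0],"delta_rot": [0,0,0],"hand": 1}])

```text
t: 31.08
position: [0.4339, 0.2766, 0.1614]
tool_rot: [0.997, 0.078, 0.002, -0.001]
force: [-0.3, -0.5, -0.5]
grip_width: 0.0853
```

```bash
python3 - <<'E'
from go import *; from seg import *
go(.552,.010,.13,8.7)
c=cap("wrist");parts(c,zmin=.014,xr=(.38,.48),yr=(.23,.33))
E
```

```text
t 31.07 pos [0.4339 0.2766 0.1614] th 8.9 | tool mm [ 75.3 281.7  31. ] rotz 0.004 tilt [0.0038 0.0032] F [-0.3 -0.5 -0.5] w 0.0853 j7 -1.98
px [322 192] n 2724 ztop 0.036 mean [0.4342 0.2757] rect [433.3 275.7] [53.3 26. ] 9.6 bgr [100 109 114]
```

Request:
send_rows(steps=[{"translation": [12,47,0],"delta_rot": [0,0,0],"hand": 1},{"translation": [12,47,0],"delta_rot": [0,0,0],"hand": 1},{"translation": [12,47,0],"delta_rot": [0,0,0],"hand": 1},{"translation": [13,47,0],"delta_rot": [0,0,0],"hand": 1},{"translation": [13,47,0],"delta_rot": [0,0,0],"hand": 1}])

```text
t: 31.75
position: [0.5302, 0.0516, 0.1573]
tool_rot: [0.997, 0.078, -0.001, 0.0]
force: [0.8, 0.7, -0.0]
grip_width: 0.0852
```

Request:
send_rows(steps=[{"translation": [13,47,0],"delta_rot": [0,0,0],"hand": 1},{"translation": [0,0,31],"delta_rot": [0,0,0],"hand": 1},{"translation": [0,0,0],"delta_rot": [0,0,0],"hand": 1},{"translation": [0,0,0],"delta_rot": [0,0,0],"hand": 1}])

```text
t: 32.25
position: [0.5503, 0.0093, 0.1277]
tool_rot: [0.997, 0.078, -0.0, -0.0]
force: [0.4, -0.4, 0.4]
grip_width: 0.0854
```

```bash
python3 - <<'E'
from go import *; from seg import *
go(.552,.010,.040,8.9)
c=cap("wrist");parts(c,zmin=.014,xr=(.5,.6),yr=(-.04,.06))
P=cloud(c);m=(abs(P[...,2]-.040)<.003)&(np.hypot(P[...,0]-.552,P[...,1]-.01)<.03)
q=P[m][:,:2]*1000;cc=cv2.minEnclosingCircle(q.astype(np.float32));print(cc,len(q))
d=q-cc[0];
for a in range(0,60,5):
    w=[np.ptp(d@[np.cos(np.radians(a+k)),np.sin(np.radians(a+k))]) for k in(0,60,120)];print(a,np.round(w,1))
cv2.imwrite("pics/br.png",cv2.resize(topdown(c,.525,.58,-.018,.037,.040,4000),None,fx=2,fy=2))
E
```

```text
t 32.25 pos [0.5503 0.0093 0.1277] th 9.0 | tool mm [ 1.9 -0.4 87.7] rotz 0.001 tilt [-0.0009 -0.    ] F [ 0.4 -0.4  0.4] w 0.0854 j7 -1.36
px [322 205] n 1606 ztop 0.050 mean [0.5525 0.0088] rect [551.8   8.4] [23.6 24.7] 28.8 bgr [52 81 95]
((550.7907104492188, 8.196763038635254), 14.177133560180664) 562
0 [28.2 28.3 28.2]
5 [28.2 28.3 28.3]
10 [28.  28.1 28.2]
15 [27.8 27.7 27.9]
20 [27.4 27.2 27.4]
25 [26.7 26.5 26.7]
30 [25.9 25.6 25.8]
35 [25.5 25.1 25.5]
40 [26.3 25.6 26.1]
45 [27.1 26.5 26.9]
50 [27.6 27.3 27.6]
55 [28.1 27.8 28. ]
```

View pics/br.png

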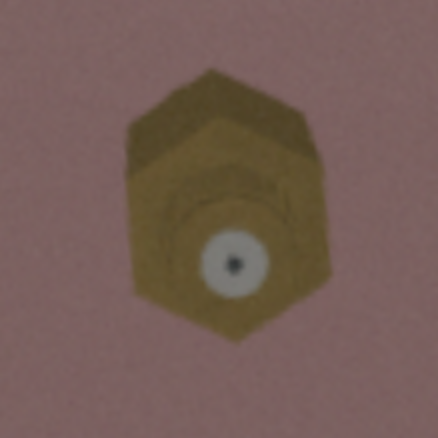

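Request:
send_rows(steps=[{"translation": [0.5,1.1,40],"delta_rot": [0,0,0.072],"hand": 1},{"translation": [0,0,36],"delta_rot": [0,0,0],"hand": 1},{"translation": [0,0,10],"delta_rot": [0,0,0],"hand": 1},{"translation": [0,0,0],"delta_rot": [0,0,0],"hand": 1},{"translation": [0,0,0],"delta_rot": [0,0,0],"hand": -1}], squeeze=40)

```text
t: 32.92
position: [0.552, 0.0079, 0.0431]
tool_rot: [0.999, 0.042, 0.001, -0.0]
force: [0.5, 0.4, -1.0]
grip_width: 0.0696
```

Request:
send_rows(steps=[{"translation": [0,0,0],"delta_rot": [0,0,0],"hand": -1},{"translation": [0,0,0],"delta_rot": [0,0,0],"hand": -1},{"translation": [0,0,0],"delta_rot": [0,0,0],"hand": -1},{"translation": [0,0,0],"delta_rot": [0,0,0],"hand": -1},{"translation": [0,0,0],"delta_rot": [0,0,0],"hand": -1}])

```text
t: 33.55
position: [0.5514, 0.0078, 0.0421]
tool_rot: [0.999, 0.042, 0.0, -0.0]
force: [-1.8, 1.0, 8.7]
grip_width: 0.024
```

```bash
python3 - <<'E'
from go import *
a=np.radians(8.9);p=np.array([.4590,.2798])+.0465*np.array([np.cos(a),np.sin(a)]);print(p)
go(*p,.120,8.9)
E
```

```text
[0.50494013 0.28699403]
t 33.55 pos [0.5514 0.0078 0.0421] th 4.8 | tool mm [ -23.  -282.1  -77.9] rotz -0.072 tilt [0.0006 0.0002] F [-1.8  1.   8.7] w 0.024 j7 -1.37
```

Request:
send_rows(steps=[{"translation": [0,0,-40],"delta_rot": [0,0,0],"hand": -1},{"translation": [0,0,-40],"delta_rot": [0,0,0],"hand": -1},{"translation": [-4,-47,0],"delta_rot": [0,0,0],"hand": -1},{"translation": [-4,-47,0],"delta_rot": [0,0,0],"hand": -1},{"translation": [-4,-47,0],"delta_rot": [0,0,0],"hand": -1}])

```text
t: 34.17
position: [0.527, 0.1486, 0.1218]
tool_rot: [0.999, 0.042, 0.0, -0.0]
force: [0.4, 0.2, -1.3]
grip_width: 0.0238
```

Request:
send_rows(steps=[{"translation": [-4,-47,0],"delta_rot": [0,0,0],"hand": -1},{"translation": [-4,-47,0],"delta_rot": [0,0,0],"hand": -1},{"translation": [-4,-47,0],"delta_rot": [0,0,-0.072],"hand": -1},{"translation": [0,0,0],"delta_rot": [0,0,0],"hand": -1},{"translation": [0,0,0],"delta_rot": [0,0,0],"hand": -1}])

```text
t: 34.8
position: [0.5037, 0.2861, 0.1215]
tool_rot: [0.997, 0.077, -0.0, 0.0]
force: [0.1, -0.3, -1.3]
grip_width: 0.0241
```

```bash
python3 - <<'E'
from go import *
go(.5049,.2870,.041,8.9)
c=cap("wrist");cv2.imwrite("pics/p5.png",c["color"])
E
```

```text
t 34.8 pos [0.5037 0.2861 0.1215] th 8.9 | tool mm [ 1.3 -0.7 80.5] rotz -0.001 tilt [-0.0002 -0.0006] F [ 0.1 -0.3 -1.3] w 0.0241 j7 -1.88
```

View pics/p5.png

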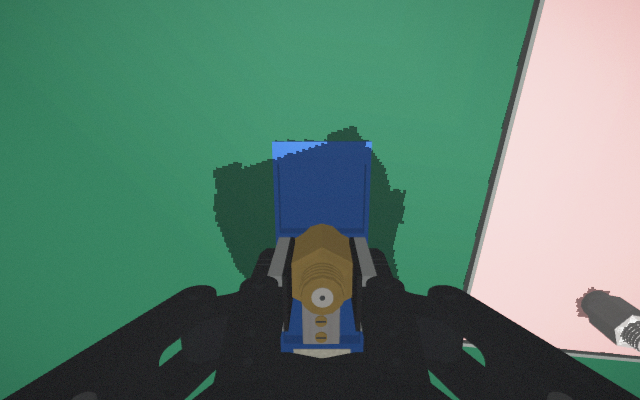

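Request:
send_rows(steps=[{"translation": [1,-0.7,40],"delta_rot": [0,0,0],"hand": -1},{"translation": [0,0,30],"delta_rot": [0,0,0],"hand": -1},{"translation": [0,0,7],"delta_rot": [0,0,0],"hand": -1},{"translation": [0,0,2],"delta_rot": [0,0,0],"hand": -1},{"translation": [0,0,0.5],"delta_rot": [0,0,0],"hand": -1}])

```text
t: 35.48
position: [0.5052, 0.2876, 0.0431]
tool_rot: [0.997, 0.077, 0.001, -0.0]
force: [-0.4, -0.9, -0.4]
grip_width: 0.0239
```

Request:
send_rows(steps=[{"translation": [0,0,0.4],"delta_rot": [0,0,0],"hand": -1},{"translation": [0,0,0.3],"delta_rot": [0,0,0],"hand": -1},{"translation": [0,0,0],"delta_rot": [0,0,0],"hand": -1}])

```text
t: 35.85
position: [0.5046, 0.2877, 0.0416]
tool_rot: [0.997, 0.078, 0.0, -0.0]
force: [0.1, 0.1, -1.1]
grip_width: 0.0238
```

Request:
send_rows(steps=[{"translation": [0,0,0.4],"delta_rot": [0,0,0],"hand": -1},{"translation": [0,0,0],"delta_rot": [0,0,0],"hand": -1}])

```text
t: 36.1
position: [0.5046, 0.2877, 0.0411]
tool_rot: [0.997, 0.078, 0.0, -0.0]
force: [-1.1, -0.2, 3.8]
grip_width: 0.0237
```

Contact; release, lift and retreat towards the centre for a final look.

Request:
send_rows(steps=[{"translation": [0,0,0],"delta_rot": [0,0,0],"hand": 1},{"translation": [0,0,0],"delta_rot": [0,0,0],"hand": 1},{"translation": [0,0,0],"delta_rot": [0,0,0],"hand": 1},{"translation": [0,0,0],"delta_rot": [0,0,0],"hand": 1}])

```text
t: 36.6
position: [0.5046, 0.2876, 0.0409]
tool_rot: [0.997, 0.078, -0.0, 0.0]
force: [0.3, 0.7, 0.4]
grip_width: 0.0852
```

Request:
send_rows(steps=[{"translation": [0,0,-20],"delta_rot": [0,0,0],"hand": 1},{"translation": [0,0,-60],"delta_rot": [0,0,0],"hand": 1},{"translation": [-20,0,-60],"delta_rot": [0,0,0],"hand": 1},{"translation": [-20,0,-40],"delta_rot": [0,0,0],"hand": 1},{"translation": [0,0,0],"delta_rot": [0,0,0],"hand": 1}])

```text
t: 37.22
position: [0.4655, 0.2822, 0.2248]
tool_rot: [0.997, 0.078, 0.002, -0.002]
force: [0.4, 0.3, 0.7]
grip_width: 0.0859
```

Request:
send_rows(steps=[{"translation": [0,0,0],"delta_rot": [0,0,0],"hand": 1},{"translation": [0,0,0],"delta_rot": [0,0,0],"hand": 1}])

```text
t: 37.48
position: [0.4652, 0.2812, 0.2195]
tool_rot: [0.997, 0.077, -0.001, 0.0]
force: [-0.2, -0.4, -0.1]
grip_width: 0.0855
```

```bash
python3 - <<'E'
from go import *; from seg import *
s=go(.5,.2,.2,8.9)
c=cap("wrist");parts(c,zmin=.014,xr=(.38,.56),yr=(.22,.35));w=c["color"]
c=cap("scene");parts(c,amin=20,zmin=.016,yr=(-.36,.36),xr=(.35,.8));
cv2.imwrite("pics/fin.png",np.hstack([cv2.resize(c["color"][110:290,140:480],(680,360))]))
E
```

```text
t 37.48 pos [0.4652 0.2812 0.2195] th 8.9 | tool mm [21.8 85.5 19.6] rotz -0.000 tilt [-0.0012 -0.001 ] F [-0.2 -0.4 -0.1] w 0.0855 j7 -1.94
px [320 131] n 767 ztop 0.050 mean [0.5045 0.2879] rect [503.2 289. ] [24.  24.2] 37.3 bgr [ 91 144 163]
px [321 207] n 1748 ztop 0.036 mean [0.4342 0.2759] rect [432.9 275.9] [54.6 25.8] 9.1 bgr [ 99 107 112]
px [410 141] n 220 ztop 0.039 mean [0.4378 0.2773] rect [433.9 277.3] [55.9 28.7] 10.0 bgr [78 81 86]
px [201 166] n 724 ztop 0.054 mean [ 0.5324 -0.2822] rect [ 516.7 -285.8] [106.5  35. ] 10.7 bgr [66 63 75]
px [334 149] n 120 ztop 0.052 mean [0.4564 0.0635] rect [455.2  64.4] [19.5 18.6] 48.7 bgr [145 146 158]
px [295 154] n 359 ztop 0.037 mean [ 0.4625 -0.0414] rect [460.9 -41.3] [61.8 43.9] 48.1 bgr [157 157 155]
px [419 159] n 127 ztop 0.052 mean [0.5077 0.289 ] rect [506.  288.1] [20.3 19.9] 30.2 bgr [ 56  96 118]
px [432 220] n 1733 ztop 0.040 mean [0.6978 0.2817] rect [694.6 282.7] [147.7  76.6] 87.8 bgr [ 99 140 178]
px [226 225] n 433 ztop 0.033 mean [ 0.6765 -0.2199] rect [ 675.4 -219.8] [43.3 59.9] 20.0 bgr [125 101 193]
px [286 255] n 485 ztop 0.033 mean [ 0.7665 -0.0763] rect [765.7 -76. ] [42.4 60.9] 28.5 bgr [122 129  22]
```

View pics/fin.png

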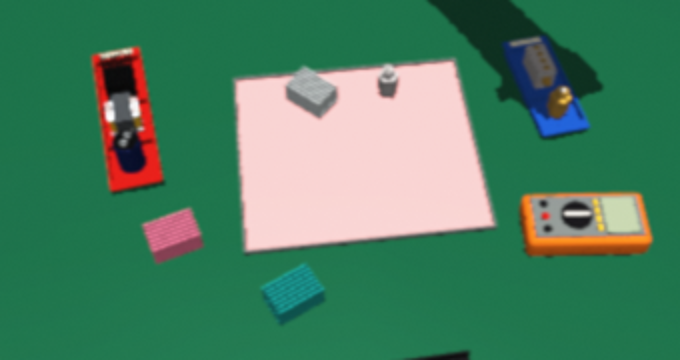

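All five parts stand in their pockets, and the bare heat sink, silver adapter, multimeter and look-alikes have not moved. Handing in.

```bash
python3 -c "
from plant import workorder
print(workorder.close_job())"
```

```text
the job is handed in; nothing more can be done
None
```

Both kits are made up and the job is handed in, at about 37.5 s of the 133 s allowed. Following the order you listed, the black heat sink, transformer and capacitor went into the red tray, then the filter can and brass adapter into the blue tray. Each part was lowered until the wrist force showed it touching the floor, then released; the highest reading was about 35 N, at the heat sink.

**Placed parts:** after each release, the wrist camera showed the part upright. Every part except the brass adapter was re-measured about 1 mm lower than on the stock tray, as the lower pocket floor should give. The adapter's top read the same height as before, within the measuring error. All sit within about 3 mm of their pocket centres.

**Left alone:** the bare heat sink and silver adapter measured where they were at the start, within about 1–2 mm. The turquoise look-alike also measured the same. The multimeter and pink look-alike look undisturbed in the final scene picture; I had no earlier measurement of them to compare.

**Disagreements:**
- The scene camera reads about 2–3 mm away from the wrist camera, so I relied on the wrist camera.
- Two estimates of the red tray's centre line differed by about 2.5 mm, so I placed between them.
- The trays measured about 22 mm longer than the sizes given, because the grip lips add to that length.

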